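# Cock and trip the spring striker to mark a blank

### The arm

A 6-joint arm with a two-finger parallel gripper is mounted at the origin on the work surface. World frame = base frame: x ahead of the robot, y to its left, z up, the work surface at z = 0. Lengths are in m, angles in rad, forces in N, time in s.
With the tool pointing down it reaches from about 0.35 to 0.85 m from the base axis. Payload 8.1 kg.
Tool frame: the origin (TCP) lies at the very end of the fingers, on their centre line; the grasp point (between the pads) lies 19 mm behind it; z points along the fingers, y is the direction in which the jaws open and shut (so a half turn about z gives the same grasp; the last joint's range is limited). The gripper opens to 93 mm and grips with 3 to 60 N. Pads are 15 mm wide; open, the fingers measure 128 mm over their backs; the gripper's body (75 mm by 188 mm) begins 65 mm behind the grasp point.
Start: joints at [-0.085, 0.13, 1.488, -0, 1.523, -0.085], TCP at [0.6, 0, 0.219] pointing down, gripper open.
Joint ranges: [-2.96, 2.96], [-0.89, 2.26], [0.02, 2.5], [-1.34, 4.48], [0, 2.73], [-2.66, 2.66]. Speed limits (rad/s): [2.39, 2.39, 2.79, 3.14, 3.14, 3.14].

### API

Orientations are given as [roll, pitch, yaw] about the fixed x, y, z axes, in that order (R = Rz(yaw) Ry(pitch) Rx(roll)).
In Python, from workcell import robot, eyes gives the robot as it stands.
- The arm moves only by the tool drive_tool, never from a script. Its argument "moves" is one flat list of numbers, 5 for each row, row after row: the shift along the tool's x, y, z in mm, then the turn about the tool's z in degrees, then the opening, from 0 (shut) to 1 (fully open). A call has 1 to 5 rows; each row shifts and turns the commanded pose from where the row before left it, along the tool's axes as they then stand; what a row does not reach is not made up. A row lasts 1/12 s, in which the tool goes at most 41.7 mm and 7.16 degrees, less where a joint would pass 70% of its speed; a pose out of reach is approached as far as the arm can. A call with a gripper value outside its range is refused whole. The fingers move at their own pace and stop on an object; "force" is the grip in N (left out, the last holds). Time passes only in rows, so rows that do not move let the fingers close. It gives the time, the measured TCP pose, the force and the opening at its end, in the units of the state.
- robot.get_obs(): the state, without advancing time (a new reading comes with each control period).
- eyes.get_image(name): name is "scene" or "side" or "wrist"; returns (picture, depth): 384x512x3 uint8, red, green, blue; 384x512 float32, m along the optical axis (not along the pixel's ray), 0 where there is no reading.
- eyes.camera_model(name): a dict with "camera_matrix" (3x3 intrinsics, pixels), "k1" (the pictures are not rectified: a ray, as slopes to the right and down, at radius r is drawn at 1 + k1 r^2 times it, then the intrinsics apply), "world_from_camera" (4x4, takes a point from camera to world coordinates). Camera axes: x right, y down, z forward; pixel columns grow to the right and rows downward; lengths in m; the calibration is good to about 2 mm. A picture is of the moment at which its call begins: read the wrist's pose just before it. camera_model takes no time and is no camera call; for the wrist camera it gives the pose at the moment of the call.
- robot.finish_job(): hands the job in, once; it reports no verdict.
The state is a dict: "time_s": time; "q": joint angles; "dq": joint speeds; "joint_torque": joint torques, N m; "position": TCP position; "tool_rot": TCP orientation; "contact_force": force on the tool from outside, world axes, zero at the start; "torque": the same for the moment, N m; "gripper_width": finger opening in m.
Only numpy, scipy, OpenCV 4.12 (cv2) and the standard library are available. Lean on these libraries where they do the work, as an engineer would, in place of code of your own. Each camera call takes 0.05 s, during which the arm holds its last target.

### The job

Of the two spring striker jigs on the joiner's bench, use the one with a wooden blank held in its nest. Draw its striker arm back by the knob until the sear catches, and let go so that the sear alone holds it; then press the trigger paddle down to release the arm, so that it snaps home and marks the blank, and let the paddle come up again. Leave the arm of the jig with the empty nest alone.

Things in the scene. Friction and masses are not known exactly. Their poses are not given: they have to be found in the camera images.
- striker_handle (a point): Centre of the upright round dark wood knob (22 mm across, 45 mm tall, centre 102 mm above the bench) on the steel arm of the jig holding the blank. The arm turns level. Point's x: along the arm, outward; the arm's upright pivot is 170 mm from here along -x. z up. Drawing back moves the knob to its +y, counter-clockwise seen from above, on a clear level arc.
- striker_arm (a joint): That arm's angle, rad: 0 home, punch at the blank (start), grows drawn back. Spring: 5 N at the knob at home, 9 N drawn back, 3 N more while the pin beneath (110 mm from the pivot) rides over the sear. The sear catches at 0.88: draw to about 0.94, then let it back to rest at 0.87. Stop at 1.05. Let go before the catch, it flies home.
- striker_paddle (a point): Middle of the upper face of that jig's trigger paddle, a dark steel plate 44 x 36 mm, 56 mm above the bench, clear from above, on the end of a lever passing low under the arm. z up. With the arm cocked it is 105 mm from the knob; the arm flies away from it. Pressing it about 12 mm down frees the arm; go 15 to 20 mm to be sure (2 to 6 N, sprung); stop 22 mm down. Rises by itself when let go.
- idle_arm (a joint): Angle in rad of the arm of the other jig, the same in make but with an empty nest; 0 at home, where it must stay. A spare blank lies loose on that jig's base plate, not in its nest.

How it is judged:
On the way, in this order (a step that is already met when the one before it is completed fails the run):
1. the striker arm is drawn back and held by its sear alone, with the gripper off it (value of joint striker_arm between 0.82 and 0.92 rad and contact force between the fingers and anything else below 0.3 N), for 0.3 s.
2. the trigger paddle is pressed with the gripper away from the knob (distance of striker_paddle from where it was at the start of the episode above 0.005 m and distance between the grasp point and striker_handle above 0.05 m).
At the end, for the whole second after the job is handed in: The striker arm is home (within 0.06 rad), its trigger paddle is up again (within 4 mm) and the idle jig's arm is home (within 0.06 rad) (value of joint each of striker_arm, idle_arm below 0.06 rad and distance of striker_paddle from where it was at the start of the episode below 0.004 m); the robot touches nothing.
It fails at once if the arm of the jig with the empty nest is moved by more than 0.1 rad (value of joint idle_arm above 0.1 rad).
It also fails if it takes over 40 s, if anything falls off the work surface, if the arm or the gripper's body presses on something with over 40 N, if the wrist force passes 120 N, or if a joint passes its speed limit or range.

## Working session

There is one attempt and no reset: what is moved stays moved. The work goes in short steps, Python scripts to look and compute and a tool call to move; the robot and the scene stay as the last step left them, time stands still between calls to the robot, and variables do not carry over. Pictures are saved under pics/ and viewed, and the job is handed in when it is done.

Besides the shell and the picture viewer there is one more tool, called after ">>>" in YAML: its name, and indented under it one key for each argument. drive_tool: Moves the arm, as the interface text tells. Its arguments: {"type":"object","properties":{"moves":{"type":"array"},"force":{"type":"number"}},"required":["moves"]}

```bash
mkdir -p pics; ls
python3 - <<'E'
from workcell import robot, eyes
import cv2
print(robot.get_obs())
for n in ("scene","side","wrist"):
    p,d=eyes.get_image(n); cv2.imwrite(f"pics/{n}0.png",p[:,:,::-1]); 
    import numpy as np; np.save(f"pics/{n}0d.npy",d)
    m=eyes.camera_model(n); print(n,m)
E
```

```text
pics
{'time_s': 0.0, 'q': array([-8.53918520e-02,  1.31136386e-01,  1.48927348e+00,  1.08224408e-05,
        1.52298141e+00, -8.54290169e-02]), 'dq': array([-0.00243948,  0.00066711, -0.00170272,  0.00020265, -0.00015057,
       -0.00031008]), 'joint_torque': array([-1.61290725e-03, -5.59853125e+01, -4.91755986e+01,  7.67333270e-02,
        3.59135563e-02, -2.97389461e-04]), 'position': array([5.99439951e-01, 7.92665698e-05, 2.17605423e-01]), 'tool_rot': array([-3.13980151e+00, -1.64237760e-04,  1.57083282e+00]), 'contact_force': array([-0.00988772,  0.003937  , -0.23471677]), 'torque': array([0.01461366, 0.04377763, 0.00821414]), 'gripper_width': 0.09308461054704838}
scene {'camera_matrix': array([[392.67548344,   0.        , 259.11797412],
       [  0.        , 392.67548344, 194.0548163 ],
       [  0.        ,   0.        ,   1.        ]]), 'k1': 0.011172864379385831, 'world_from_camera': array([[ 0.2393212 ,  0.53180582, -0.81234718,  1.2845297 ],
       [ 0.97072022, -0.14887102,  0.1885197 , -0.14241374],
       [-0.02067908, -0.83367859, -0.55186265,  0.55930489],
       [ 0. 
[... 394 characters left out ...]
278],
       [ 0.0104348 , -0.86200108, -0.50679903,  0.75547787],
       [ 0.        ,  0.        ,  0.        ,  1.        ]])}
wrist {'camera_matrix': array([[280.64173695,   0.        , 253.71206112],
       [  0.        , 280.64173695, 185.43531738],
       [  0.        ,   0.        ,   1.        ]]), 'k1': -0.052615728756828135, 'world_from_camera': array([[ 9.99999747e-01, -2.70829495e-04, -6.58285214e-04,
         6.00068104e-01],
       [-4.47395256e-04, -9.58431438e-01, -2.85322586e-01,
         7.96085350e-02],
       [-5.53647472e-04,  2.85322808e-01, -9.58431317e-01,
         3.84507179e-01],
       [ 0.00000000e+00,  0.00000000e+00,  0.00000000e+00,
         1.00000000e+00]])}
```

View pics/scene0.png

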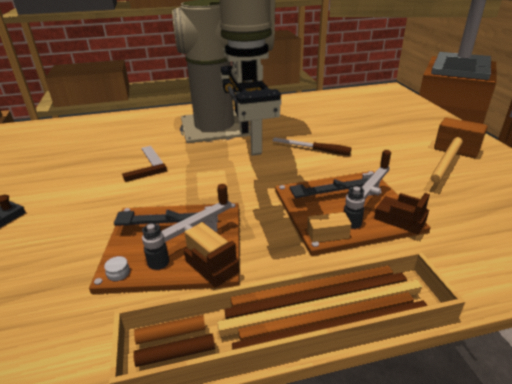

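View pics/side0.png

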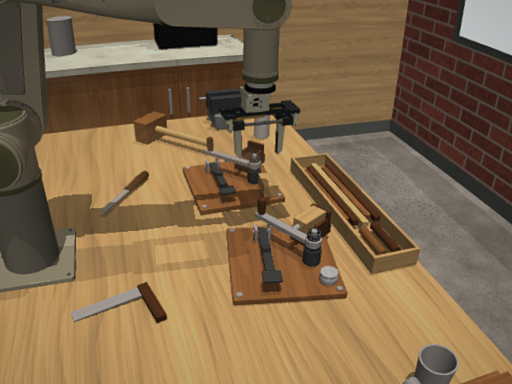

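View pics/wrist0.png

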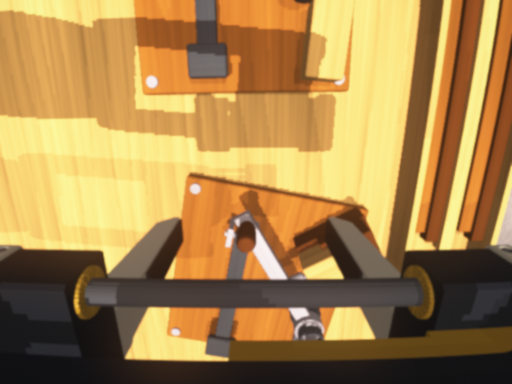

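The jig holding the blank is the one at scene (165,245), which is the near one in the side view at (285,260). Its knob is at scene (222,192) and side (263,207). The other jig's spare blank lies on its base plate at scene (328,228). I'll zoom in to measure it.

```bash
cat > h.py <<'E'
import numpy as np, cv2
from workcell import robot, eyes
def ray(m,uv):
    K=np.array(m["camera_matrix"]);T=np.array(m["world_from_camera"]);k=m["k1"]
    d=(np.array(uv,float)-K[:2,2])/K[0,0]; u=d.copy()
    for _ in range(20): u=d/(1+k*(u@u))
    v=T[:3,:3]@np.r_[u,1]; return T[:3,3],v
def onz(m,uv,z):
    o,v=ray(m,uv); return o+v*(z-o[2])/v[2]
def tri(rs):
    A=np.zeros((3,3));b=np.zeros(3)
    for o,v in rs:
        v=v/np.linalg.norm(v);P=np.eye(3)-np.outer(v,v);A+=P;b+=P@o
    x=np.linalg.solve(A,b); return x,[np.linalg.norm(np.cross(x-o,v/np.linalg.norm(v))) for o,v in rs]
E
python3 - <<'E'
import cv2
for n,(x,y,w,h) in dict(scene=(85,175,170,120),side=(220,190,130,115),wrist=(160,165,220,200)).items():
    i=cv2.imread(f"pics/{n}0.png")[y:y+h,x:x+w]; s=min(800//w,600//h)
    cv2.imwrite(f"pics/{n}0z.png",cv2.resize(i,None,fx=s,fy=s,interpolation=cv2.INTER_CUBIC)); print(n,s)
E
```

```text
scene 4
side 5
wrist 3
```

View pics/scene0z.png

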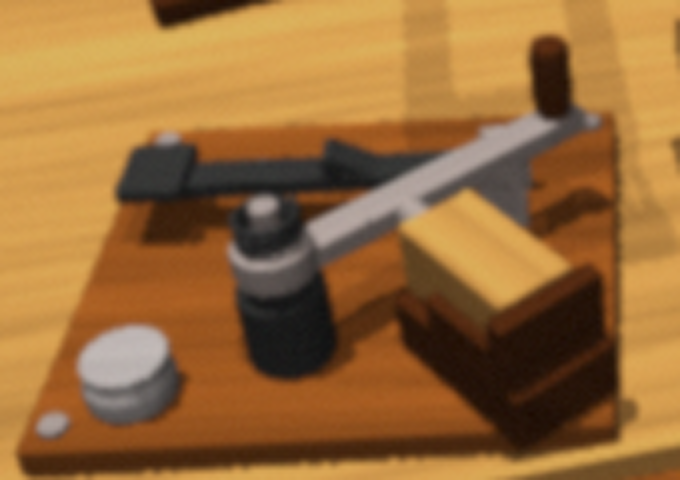

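View pics/side0z.png

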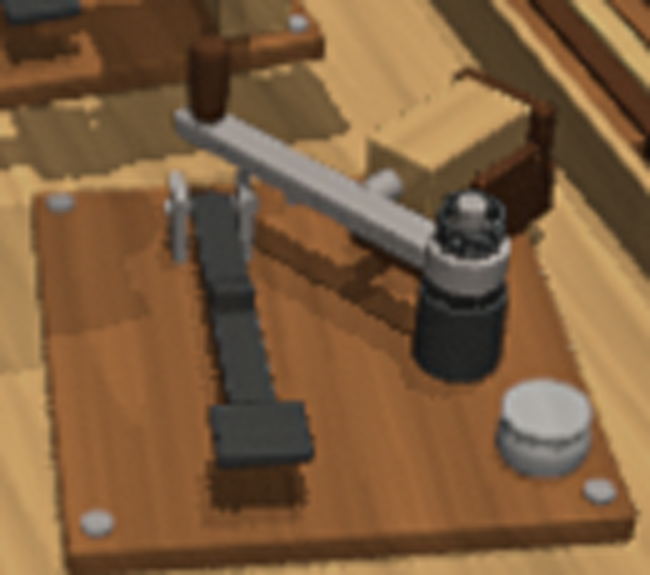

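View pics/wrist0z.png

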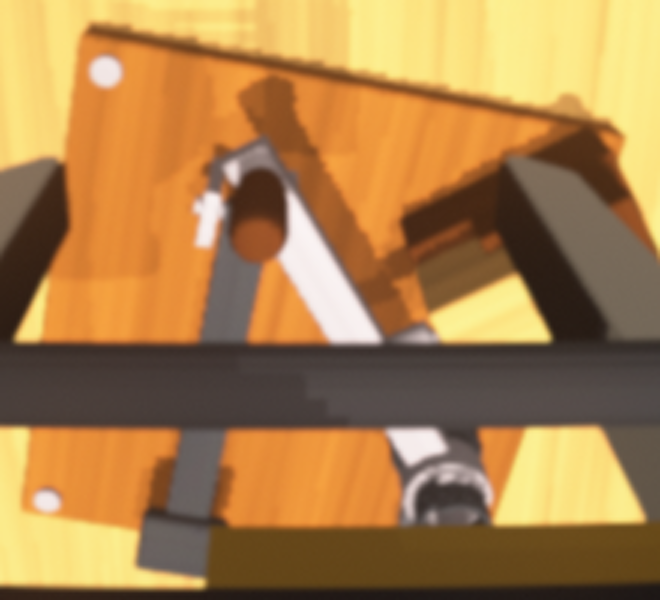

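Zoomed knob tops: scene (222.3,186.5), side (261.8,199.4), wrist (246.3,244.3). The pivot nut is at scene (151.3,225.8) and side (313.8,231). The paddle is at scene (125,217) and side (272.4,275.6).

Run:
```python
from h import *
S,D,W=[eyes.camera_model(n) for n in("scene","side","wrist")]
k=dict(knobtop=((222.3,186.5),(261.8,199.4),(246.3,244.3),.1245),pivot=((151.3,225.8),(313.8,231),(309,330),None),paddle=((125,217),(272.4,275.6),None,.056))
for n,(a,b,c,z) in k.items():
    rs=[ray(S,a),ray(D,b)]+([ray(W,c)] if c else [])
    print(n,*[np.round(q,4) for q in tri(rs)])
    if z: print([np.round(onz(m,p,z)[:2],4) for m,p in((S,a),(D,b),(W,c)) if p])
# paddle by mask
for n,m,box in(("scene",S,(110,205,30,22)),("side",D,(258,265,30,22))):
    i=cv2.imread(f"pics/{n}0.png");h=cv2.cvtColor(i,cv2.COLOR_BGR2HSV);x,y,w,hh=box
    s=h[y:y+hh,x:x+w];M=(s[...,1]<90)&(s[...,2]<90)
    for r in M: print(''.join('#' if t else '.' for t in r))
```

```text
knobtop [ 0.5928 -0.0612  0.1228] [0.001  0.0004 0.0011]
[array([ 0.5963, -0.0607]), array([ 0.5921, -0.0642]), array([ 0.5922, -0.0613])]
pivot [ 0.6723 -0.2041  0.1039] [0.0064 0.0045 0.0078]
paddle [ 0.5509 -0.2718  0.0538] [0.001 0.001]
[array([ 0.5527, -0.2707]), array([ 0.5502, -0.2756])]
..............................
..............................
..............................
..............................
..............................
..............................
..................###.........
..........#############.......
.........##############.......
........###############.......
........################......
.......#######################
.......#######################
......########################
......########################
......########################
.....#########################
.....#########################
.....########################.
.......#####.#######..........
..............................
..............................
.......#########..............
.......#########..............
.......#########..............
.......##########.............
.......##########.............
........##############........
....###################.......
....###################.......
....###################.......
....###################.......
....####################......
.....###################......
.....###################......
.....###################......
.....####################.....
.....####################.....
......##################......
......################........
......####....................
..............................
..............................
..............................
```

Run:
```python
from h import *
S,D,W=[eyes.camera_model(n) for n in("scene","side","wrist")]
def sc(x,y):return (85+x/4,175+y/4)
def si(x,y):return (220+x/5,190+y/5)
K=np.array([.593,-.0615])
P,e=tri([ray(S,sc(265,203)),ray(D,si(470,203))]);print(P,e)
P2,e=tri([ray(S,sc(272,262)),ray(D,si(467,252))]);print('collar',P2,e)
for p in(P,P2):
    v=K-p[:2];L=np.linalg.norm(v);print(L,np.degrees(np.arctan2(v[1],v[0])))
    for pv in (p[:2],K-v/L*.17):
        c,s=np.cos(.87),np.sin(.87);k=pv+np.array([[c,-s],[s,c]])@(v/L*.17);print('cocked',k,np.linalg.norm(np.r_[k,.102]-[.551,-.2725,.056]), np.linalg.norm(k-[.551,-.2725]))
```

```text
[ 0.67429141 -0.20868489  0.11034741] [np.float64(0.0008025365209485429), np.float64(0.0008025365209485448)]
collar [ 0.67695771 -0.20929945  0.07953746] [np.float64(0.0015427745229613387), np.float64(0.0015427745229614554)]
0.16814185947401258 118.91222518237456
cocked [ 0.50755238 -0.17554734] 0.11577354760865156 0.10624271422498914
cocked [ 0.50845073 -0.17717388] 0.1140767667974705 0.10439113335415258
0.16998109698348798 119.5988099946746
cocked [ 0.50983357 -0.17816228] 0.11273987387979988 0.102928514816999
cocked [ 0.50984291 -0.17817872] 0.11272271149260626 0.10290971618970363
```

```bash
cat >> h.py <<'E'
def plan(pts,pose,op):
    """pose: x,y,z,yaw(deg, direction of tool y). tool z down; tool x = yaw+90deg; turn t about tool z lowers yaw"""
    x,y,z,a=pose
    for X,Y,Z,A in pts:
        r=np.radians(a);ty=np.array([np.cos(r),np.sin(r)]);tx=np.array([-np.sin(r),np.cos(r)])
        d=np.array([X-x,Y-y]);o=np.round([d@tx*1e3,d@ty*1e3,(z-Z)*1e3,a-A],1)
        print(list(o)+[op])
        d=(o[0]*tx+o[1]*ty)/1e3;x+=d[0];y+=d[1];z-=o[2]/1e3;a-=o[3]
    print('end',x,y,z,a)
E
python3 - <<'E'
from h import *
a=np.array([.6,0,.219,0]);b=np.array([.593,-.061,.17,29.5])
plan([a+(b-a)*t for t in(.2,.4,.6,.8,1)],a,.4)
E
```

```text
[np.float64(-12.2), np.float64(-1.4), np.float64(9.8), np.float64(-5.9), 0.4]
[np.float64(-12.0), np.float64(-2.6), np.float64(9.8), np.float64(-5.9), 0.4]
[np.float64(-11.6), np.float64(-3.9), np.float64(9.8), np.float64(-5.9), 0.4]
[np.float64(-11.2), np.float64(-5.1), np.float64(9.8), np.float64(-5.9), 0.4]
[np.float64(-10.7), np.float64(-6.1), np.float64(9.8), np.float64(-5.9), 0.4]
end 0.5930423732281378 -0.06102367821854464 0.16999999999999998 29.5
```

>>> drive_tool:
  moves: [-12.2,-1.4,9.8,-5.9,0.4,-12,-2.6,9.8,-5.9,0.4,-11.6,-3.9,9.8,-5.9,0.4,-11.2,-5.1,9.8,-5.9,0.4,-10.7,-6.1,9.8,-5.9,0.4]
  force: 20

```text
time_s: 0.57
position: [0.5927, -0.0614, 0.1688]
tool_rot: [-3.141, -0.0, 2.091]
contact_force: [0.4, 0.8, 0.3]
gripper_width: 0.064
```

>>> drive_tool:
  moves: [0,0,0,0,0.4,0,0,0,0,0.4]

```text
time_s: 0.73
position: [0.5923, -0.0611, 0.1688]
tool_rot: [-3.14, -0.001, 2.081]
contact_force: [-0.3, -0.5, 0.5]
gripper_width: 0.051
```

Run:
```python
from h import *
m=eyes.camera_model("wrist");p,d=eyes.get_image("wrist");print(robot.get_obs()['position'])
cv2.imwrite("pics/w1.png",p[:,:,::-1]);cv2.imwrite("pics/s1.png",cv2.resize(eyes.get_image("side")[0][120:320,180:400,::-1],None,fx=3,fy=3))
```

```text
[ 0.59294829 -0.06069437  0.16966866]
```

View pics/w1.png

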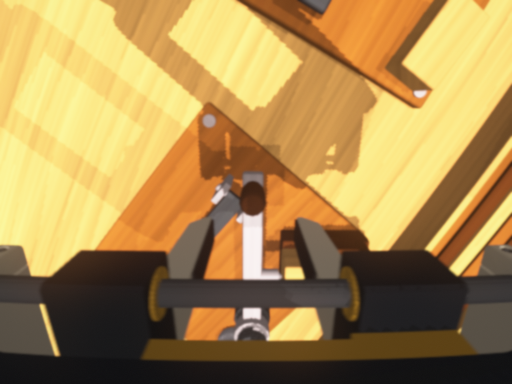

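View pics/s1.png

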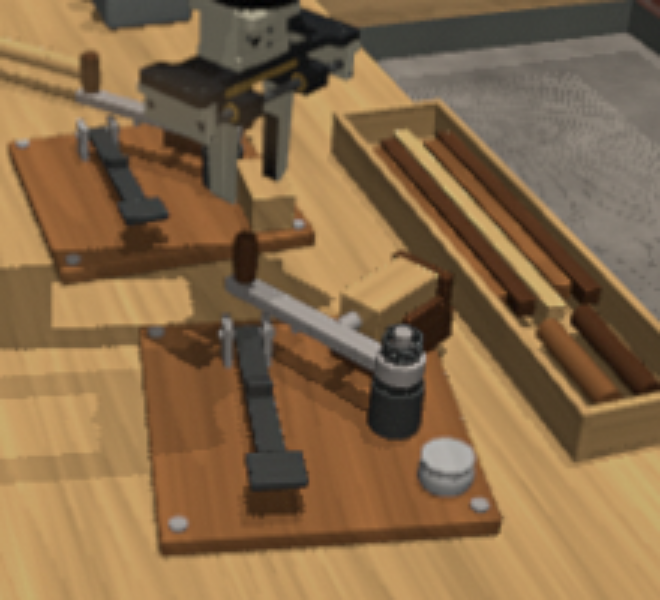

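The arm runs vertically in the wrist picture at column ~252, between the fingers, and the knob is at (252,198). Quick check of the knob top before descending.

Run:
```python
from h import *
m=eyes.camera_model("wrist")
i=cv2.imread("pics/w1.png");cv2.imwrite("pics/w1z.png",cv2.resize(i[150:290,190:330],None,fx=4,fy=4,interpolation=cv2.INTER_CUBIC))
for uv in((253,205),(253,200),(253,212)): print(onz(m,uv,.1245))
# pixel of expected home knob top
T=m["world_from_camera"]
for P in((.593,-.061,.1245),(.6760,-.209,.11)):
    c=np.linalg.inv(T)@np.r_[P,1];s=c[:2]/c[2];s=s*(1+m["k1"]*(s@s));print(s*m["camera_matrix"][0,0]+m["camera_matrix"][:2,2])
```

```text
[ 0.59338002 -0.06090184  0.1245    ]
[ 0.59129062 -0.05716944  0.1245    ]
[ 0.59634503 -0.06619846  0.1245    ]
[252.529511   204.88366601]
[252.78782949 351.45314554]
```

View pics/w1z.png

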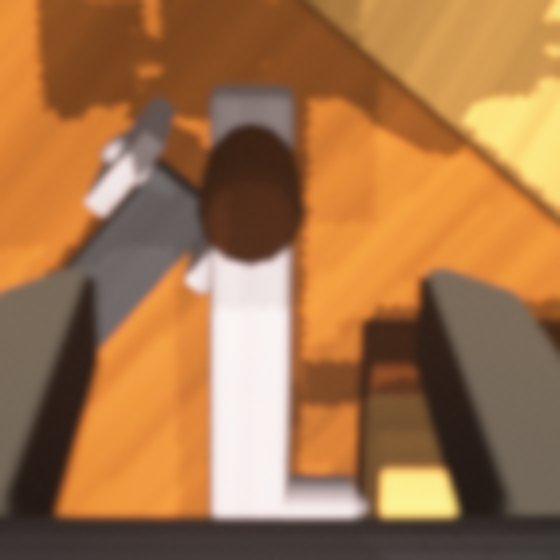

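The knob-top centre at (253,203.5) agrees with my estimate to about 1 mm. Descending.

>>> drive_tool:
  moves: [0,0,20,0,0.4,0,0,20,0,0.4,0,0,20,0,0.4,0,0,20,0,0.4,0,0,0,0,0.4]

```text
time_s: 1.25
position: [0.5907, -0.0596, 0.0858]
tool_rot: [-3.137, -0.004, 2.084]
contact_force: [-0.9, 0.1, -1.0]
gripper_width: 0.0376
```

>>> drive_tool:
  moves: [0,0,0,0,0,0,0,0,0,0,0,0,0,0,0,0,0,0,0,0]
  force: 20

```text
time_s: 1.58
position: [0.5917, -0.0619, 0.0912]
tool_rot: [-3.138, 0.0, 2.085]
contact_force: [-11.9, -3.4, 3.9]
gripper_width: 0.0214
```

Run:
```python
from h import *
p=robot.get_obs();print(p['position'],p['tool_rot'],p['contact_force'],p['gripper_width'])
cv2.imwrite("pics/w2.png",eyes.get_image("wrist")[0][:,:,::-1])
c=np.array([.676,-.209]);print(np.hypot(*(p['position'][:2]-c)))
c=np.array([.593,-.061])+.17*np.array([np.cos(np.radians(-60.6)),np.sin(np.radians(-60.6))])
print(c)
def pt(t): a=np.radians(119.4)+t; return [c[0]+.17*np.cos(a),c[1]+.17*np.sin(a),.09,29.5+np.degrees(t)]
ts=np.linspace(0,.96,13)
plan([pt(t) for t in ts[1:]],pt(0),0)
print(pt(.96))
```

```text
[ 0.59165408 -0.06194806  0.09121293] [-3.13800642e+00  7.61930029e-06  2.08501943e+00] [-11.94807745  -3.40171347   3.86392396] 0.021441635927266754
0.16952435820512654
[ 0.67645364 -0.20910635]
[np.float64(-0.5), np.float64(-13.6), np.float64(0.0), np.float64(-4.6), 0]
[np.float64(-0.5), np.float64(-13.6), np.float64(0.0), np.float64(-4.6), 0]
[np.float64(-0.6), np.float64(-13.6), np.float64(0.0), np.float64(-4.6), 0]
[np.float64(-0.5), np.float64(-13.5), np.float64(0.0), np.float64(-4.5), 0]
[np.float64(-0.5), np.float64(-13.6), np.float64(0.0), np.float64(-4.6), 0]
[np.float64(-0.5), np.float64(-13.6), np.float64(0.0), np.float64(-4.6), 0]
[np.float64(-0.5), np.float64(-13.6), np.float64(0.0), np.float64(-4.6), 0]
[np.float64(-0.5), np.float64(-13.6), np.float64(0.0), np.float64(-4.6), 0]
[np.float64(-0.6), np.float64(-13.6), np.float64(0.0), np.float64(-4.6), 0]
[np.float64(-0.5), np.float64(-13.6), np.float64(0.0), np.float64(-4.5), 0]
[np.float64(-0.5), np.float64(-13.5), np.float64(0.0), np.float64(-4.6), 0]
[np.float64(-0.5), np.float64(-13.6), np.float64(0.0), np.float64(-4.6), 0]
end 0.5072496218900138 -0.19249058861012724 0.09 84.49999999999999
[np.float64(0.5072638373417112), np.float64(-0.1925289139985709), 0.09, np.float64(84.50394833255902)]
```

View pics/w2.png

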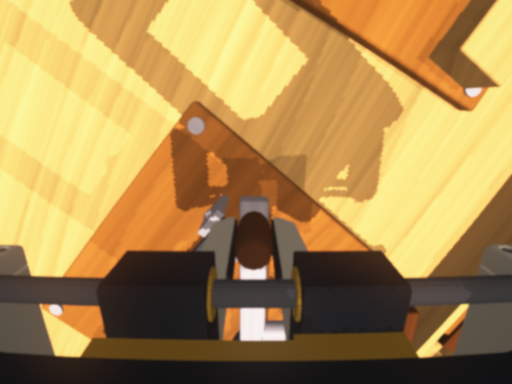

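The knob is held between the pads, with width 21.4 mm against 22 mm nominal. Drawing back along the arc.

>>> drive_tool:
  moves: [-0.5,-13.6,0,-4.6,0,-0.5,-13.6,0,-4.6,0,-0.6,-13.6,0,-4.6,0,-0.5,-13.5,0,-4.5,0,-0.5,-13.6,0,-4.6,0]
  force: 35

```text
time_s: 2.05
position: [0.542, -0.1033, 0.0912]
tool_rot: [3.139, -0.001, 2.489]
contact_force: [-2.1, 9.2, 0.1]
gripper_width: 0.0215
```

>>> drive_tool:
  moves: [-0.5,-13.6,0,-4.6,0,-0.5,-13.6,0,-4.6,0,-0.5,-13.6,0,-4.6,0,-0.6,-13.6,0,-4.6,0,0,0,0,0,0]

```text
time_s: 2.47
position: [0.5143, -0.1516, 0.0912]
tool_rot: [3.139, -0.004, 2.811]
contact_force: [-11.6, 14.4, 9.3]
gripper_width: 0.0212
```

```bash
cat >> h.py <<'E'
def ang(c=np.array([.6765,-.2091])):
    p=robot.get_obs();v=p['position'][:2]-c;print(p['time_s'],p['position'],p['contact_force'],p['gripper_width'],'yaw',np.degrees(p['tool_rot'][2])-90,'r',np.hypot(*v),'theta',(np.arctan2(v[1],v[0])%(2*np.pi))-np.radians(119.4))
E
python3 -c "
from h import *
ang()"
```

```text
2.4667 [ 0.51431836 -0.1516075   0.09117899] [-11.64694831  14.42745104   9.28441565] 0.02121098194969434 yaw 71.06700564415519 r 0.1720705449608354 theta 0.7169963115472497
```

>>> drive_tool:
  moves: [0.4,-13.6,0,-4.5,0,0.4,-13.6,0,-4.6,0,0,-11,0,-3.5,0,0,0,0,0,0]

```text
time_s: 2.8
position: [0.5051, -0.1884, 0.0911]
tool_rot: [3.139, -0.001, 3.03]
contact_force: [-6.4, 13.0, 4.8]
gripper_width: 0.0215
```

Run:
```python
from h import *
ang()
cv2.imwrite("pics/w3.png",eyes.get_image("wrist")[0][:,:,::-1]);cv2.imwrite("pics/s3.png",cv2.resize(eyes.get_image("side")[0][120:320,180:400,::-1],None,fx=3,fy=3))
```

```text
2.8 [ 0.50506135 -0.18837409  0.09105729] [-6.43747572 13.02828443  4.76530648] 0.021526307742458402 yaw 83.6292708208992 r 0.17268692146816988 theta 0.9373593520638446
```

View pics/s3.png

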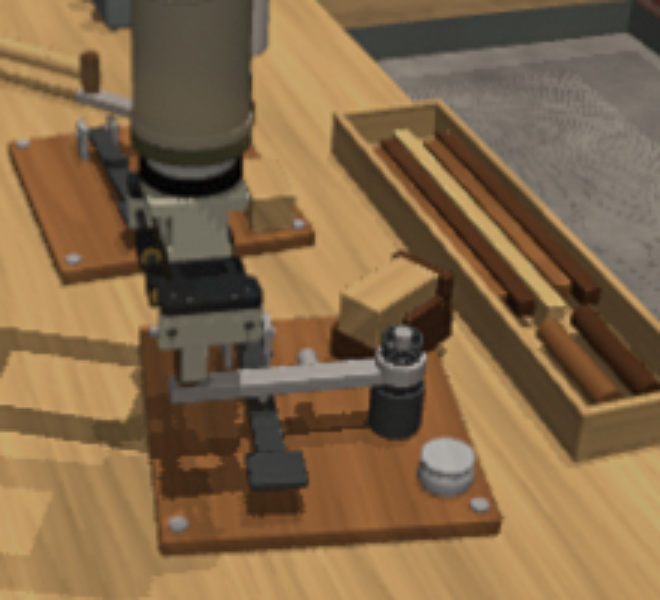

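The arm is drawn back to about 0.94. I'll go 5 mm more for margin, then ease back and watch the force.

>>> drive_tool:
  moves: [0,-5,0,-1.5,0,0,0,0,0,0]

```text
time_s: 3.07
position: [0.5046, -0.1924, 0.0911]
tool_rot: [3.138, -0.001, 3.055]
contact_force: [-6.6, 12.7, 5.5]
gripper_width: 0.0215
```

>>> drive_tool:
  moves: [0,5,0,1.5,0,0,5,0,1.5,0,0,4,0,1.5,0,0,0,0,0,0]

```text
time_s: 3.4
position: [0.5068, -0.1777, 0.0911]
tool_rot: [3.138, -0.0, 2.973]
contact_force: [-3.6, 11.1, 2.3]
gripper_width: 0.0214
```

```bash
python3 -c "
from h import *
ang()"
```

```text
3.4 [ 0.50683364 -0.17774273  0.09108709] [-3.6203359  11.06330579  2.3301321 ] 0.021449754842573054 yaw 80.35606886966187 r 0.17253970792923776 theta 0.8749144944553895
```

>>> drive_tool:
  moves: [0,2,0,0.5,0,0,0,0,0,0]

```text
time_s: 3.57
position: [0.507, -0.1771, 0.0911]
tool_rot: [3.14, -0.0, 2.965]
contact_force: [-4.1, 6.3, 1.0]
gripper_width: 0.0213
```

>>> drive_tool:
  moves: [0,1.5,0,0.5,0,0,0,0,0,0]

```text
time_s: 3.73
position: [0.5071, -0.1767, 0.0911]
tool_rot: [-3.141, -0.0, 2.956]
contact_force: [-5.4, 0.9, 1.4]
gripper_width: 0.0216
```

```bash
python3 -c "
from h import *
ang()"
```

```text
3.7333 [ 0.50707646 -0.17665702  0.09113822] [-5.42247337  0.88219653  1.40019769] 0.021642522472089833 yaw 79.3881381402216 r 0.17250183580032685 theta 0.8684694879141546
```

The position has stopped at 0.868 and the spring force on the tool has dropped to about 1 N, so the sear is holding. Opening.

>>> drive_tool:
  moves: [0,0,0,0,0.5,0,0,0,0,0.5,0,0,0,0,0.5,0,0,0,0,0.5]

```text
time_s: 4.07
position: [0.5079, -0.1774, 0.0906]
tool_rot: [-3.141, 0.002, 2.956]
contact_force: [-0.6, 0.2, 0.9]
gripper_width: 0.0432
```

>>> drive_tool:
  moves: [0,0,12,0,0.5,0,0,-22,0,0.5,0,0,-25,0,0.5,0,0,-25,0,0.5,0,0,-20,0,0.5]

```text
time_s: 4.48
position: [0.5073, -0.1771, 0.1704]
tool_rot: [-3.142, 0.0, 2.956]
contact_force: [1.0, -0.4, 0.8]
gripper_width: 0.0464
```

Run:
```python
from h import *
ang()
cv2.imwrite("pics/w4.png",eyes.get_image("wrist")[0][:,:,::-1]);cv2.imwrite("pics/s4.png",cv2.resize(eyes.get_image("side")[0][120:320,180:400,::-1],None,fx=3,fy=3))
```

```text
4.4833 [ 0.50727579 -0.17714915  0.17041925] [ 1.01721289 -0.43776321  0.76795178] 0.046373409134848324 yaw 79.38977892693711 r 0.17221408305565458 theta 0.8710584769402931
```

View pics/s4.png

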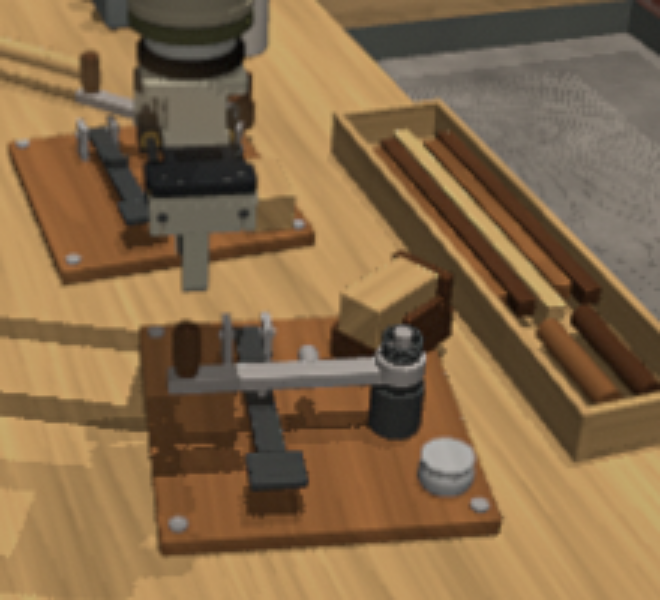

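View pics/w4.png

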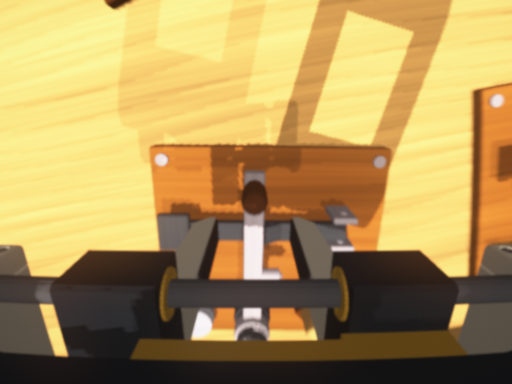

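The side view shows the arm cocked on its own: knob at (187,350), arm level to the left. One row of my last call dipped 12 mm before lifting (my typing mistake), and the arm is still held. Now to the paddle.

Run:
```python
from h import *
a=np.array([.5073,-.177,.171,79.4]);b=np.array([.551,-.2725,.121,24.4])
plan([a+(b-a)*t for t in np.linspace(.1,1,10)],a,0)
```

```text
[np.float64(-6.1), np.float64(-8.6), np.float64(5.0), np.float64(5.5), 0]
[np.float64(-6.8), np.float64(-8.0), np.float64(5.0), np.float64(5.5), 0]
[np.float64(-7.6), np.float64(-7.2), np.float64(5.0), np.float64(5.5), 0]
[np.float64(-8.2), np.float64(-6.5), np.float64(5.0), np.float64(5.5), 0]
[np.float64(-8.8), np.float64(-5.7), np.float64(5.0), np.float64(5.5), 0]
[np.float64(-9.4), np.float64(-4.8), np.float64(5.0), np.float64(5.5), 0]
[np.float64(-9.7), np.float64(-3.9), np.float64(5.0), np.float64(5.5), 0]
[np.float64(-10.1), np.float64(-3.0), np.float64(5.0), np.float64(5.5), 0]
[np.float64(-10.3), np.float64(-2.0), np.float64(5.0), np.float64(5.5), 0]
[np.float64(-10.5), np.float64(-0.9), np.float64(5.0), np.float64(5.5), 0]
end 0.5510317445989568 -0.2724992515718444 0.12099999999999997 24.400000000000006
```

>>> drive_tool:
  moves: [-6.1,-8.6,0,5.5,0,-6.8,-8,0,5.5,0,-7.6,-7.2,5,5.5,0,-8.2,-6.5,5,5.5,0,-8.8,-5.7,5,5.5,0]

```text
time_s: 5.0
position: [0.5287, -0.2249, 0.1526]
tool_rot: [-3.141, -0.001, 2.472]
contact_force: [-0.1, 0.3, -0.3]
gripper_width: 0.0175
```

>>> drive_tool:
  moves: [-9.4,-4.8,5,5.5,0,-9.7,-3.9,5,5.5,0,-10.1,-3,5,5.5,0,-10.3,-2,5,5.5,0,-10.5,-0.9,5,5.5,0]

```text
time_s: 5.42
position: [0.5504, -0.2727, 0.1272]
tool_rot: [-3.14, -0.002, 1.992]
contact_force: [-0.0, -0.6, 0.8]
gripper_width: 0.0003
```

>>> drive_tool:
  moves: [0,0,10,0,0,0,0,10,0,0,0,0,10,0,0,0,0,0,0,0]

```text
time_s: 5.75
position: [0.5487, -0.2708, 0.0956]
tool_rot: [-3.139, -0.005, 1.999]
contact_force: [0.0, -0.2, -1.0]
gripper_width: 0.0006
```

Run:
```python
from h import *
ang()
cv2.imwrite("pics/w5.png",eyes.get_image("wrist")[0][:,:,::-1]);cv2.imwrite("pics/s5.png",cv2.resize(eyes.get_image("side")[0][120:320,180:400,::-1],None,fx=3,fy=3))
cv2.imwrite("pics/c5.png",cv2.resize(eyes.get_image("scene")[0][140:300,80:280,::-1],None,fx=3,fy=3))
```

```text
5.75 [ 0.54873276 -0.27080756  0.09556726] [ 0.00961376 -0.20591313 -0.961052  ] 0.0006152831302995662 yaw 24.543053357012028 r 0.1418883013731849 theta 1.5075993774119945
```

View pics/s5.png

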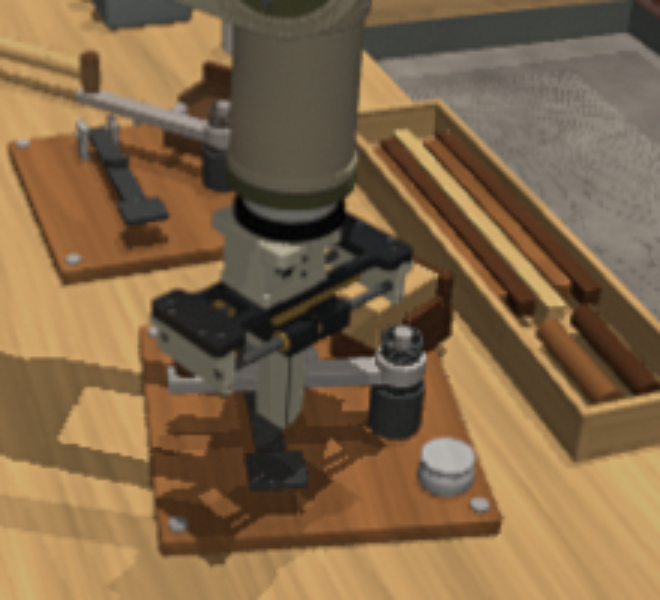

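View pics/c5.png

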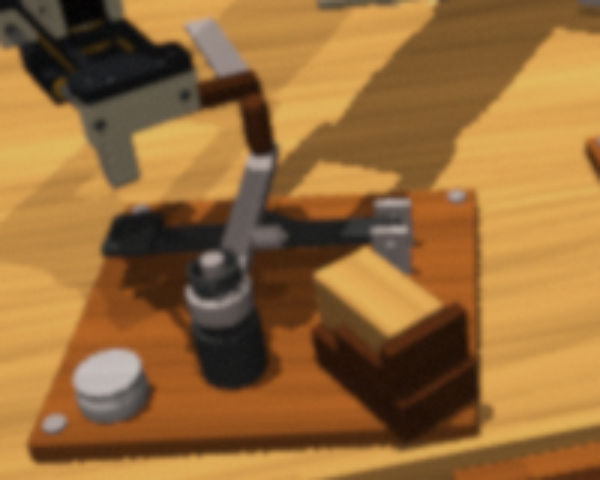

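The closed fingers sit directly over the paddle, tip at side-crop (283,425) above the paddle at (277,470). The arm is still cocked. Pressing.

>>> drive_tool:
  moves: [0,0,14,0,0,0,0,14,0,0,0,0,8,0,0,0,0,0,0,0]

```text
time_s: 6.23
position: [0.5488, -0.2713, 0.06]
tool_rot: [-3.139, -0.004, 1.997]
contact_force: [0.3, 0.6, -0.5]
gripper_width: 0.0005
```

>>> drive_tool:
  moves: [0,0,6,0,0,0,0,6,0,0,0,0,5,0,0,0,0,4,0,0,0,0,0,0,0]

```text
time_s: 6.65
position: [0.551, -0.2728, 0.0422]
tool_rot: [3.141, 0.0, 1.997]
contact_force: [0.7, -1.2, 2.6]
gripper_width: 0.0007
```

Run:
```python
from h import *
ang()
cv2.imwrite("pics/c6.png",cv2.resize(eyes.get_image("scene")[0][140:300,80:280,::-1],None,fx=3,fy=3))
```

```text
6.65 [ 0.55101145 -0.27275411  0.0422148 ] [ 0.69497777 -1.23239976  2.62871784] 0.000701830328267767 yaw 24.393762695243993 r 0.14070970944719338 theta 1.5271005342802
```

View pics/c6.png

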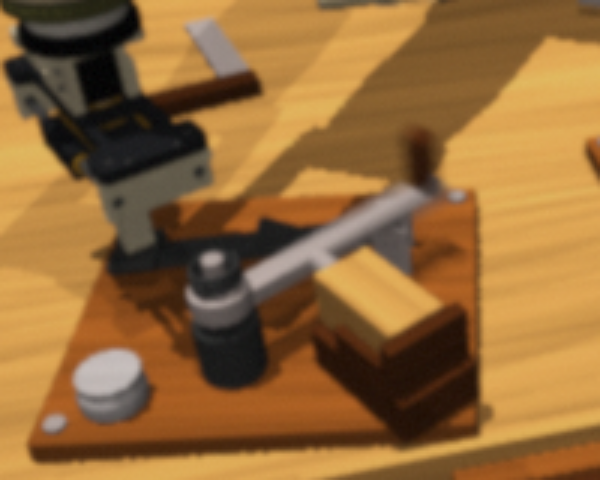

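The arm snapped home: its knob is at crop (420,160) with the punch at the blank. Now lifting off.

>>> drive_tool:
  moves: [0,0,0,0,0,0,0,-10,0,0,0,0,-20,0,0,0,0,-25,0,0,0,0,-25,0,0]

```text
time_s: 7.12
position: [0.5503, -0.272, 0.1236]
tool_rot: [-3.141, -0.001, 1.997]
contact_force: [0.7, -0.4, -0.2]
gripper_width: 0.0007
```

>>> drive_tool:
  moves: [0,0,-25,0,0,0,0,-25,0,0,0,0,-25,0,0,0,0,0,0,0,0,0,0,0,0]

```text
time_s: 7.53
position: [0.5521, -0.2731, 0.2007]
tool_rot: [3.139, 0.004, 1.997]
contact_force: [0.3, -0.0, -0.5]
gripper_width: 0.0006
```

Run:
```python
from h import *
ang()
cv2.imwrite("pics/c7.png",cv2.resize(eyes.get_image("scene")[0][140:300,80:440,::-1],None,fx=2,fy=2))
cv2.imwrite("pics/s7.png",cv2.resize(eyes.get_image("side")[0][120:320,180:400,::-1],None,fx=3,fy=3))
```

```text
7.5333 [ 0.55207793 -0.27312717  0.20071865] [ 0.25583239 -0.03444643 -0.52416529] 0.0006052048452784837 yaw 24.40543125283874 r 0.13992973489943908 theta 1.532926081557331
```

View pics/c7.png

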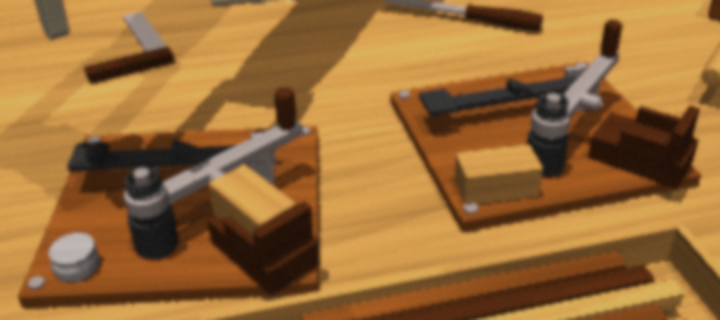

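View pics/s7.png

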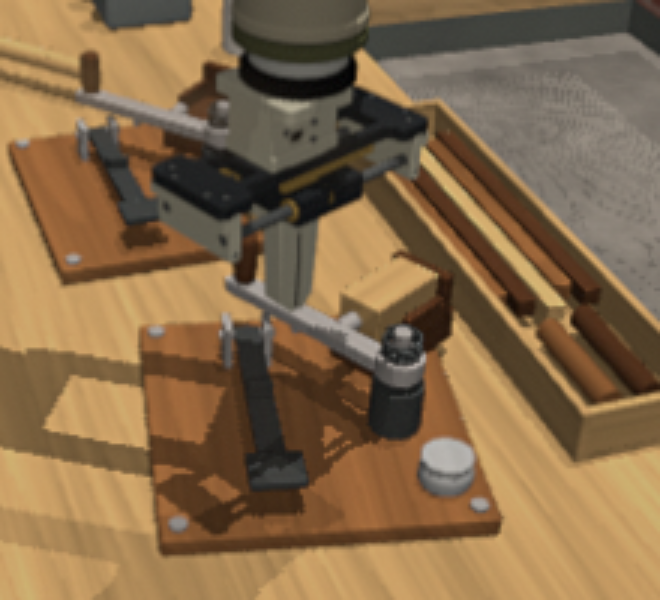

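The arm is home and the paddle is back at scene (125,217), as at the start. The idle arm is unmoved and the gripper is clear. Handing in.

```bash
python3 -c "
from workcell import robot
print(robot.finish_job())"
```

```text
the job is handed in; nothing more can be done
None
```

I cocked and fired the jig holding the blank, then handed the job in about 7.5 s in. The hand-in gives no verdict.

- **Cocking:** I gripped the knob and drew the arm to about 0.96 rad. I then eased it back until it stopped at about 0.87 rad and the force along its path fell from about 11 N to 1 N, so the sear was holding. Then I opened the gripper and lifted away; the pictures showed the arm staying cocked by itself.
- **Firing:** I pressed the paddle about 14 mm with closed fingers, a little short of the 15 to 20 mm advised. The arm released and snapped home against the blank. I then lifted clear to a height of 0.20 m.
- **Last checks:** In the final pictures the knob and punch were home and the paddle was back at its starting pixel position, to within about a pixel. The idle jig's arm looked unmoved, and the wrist force was about 0.6 N with nothing touched.
- **What disagreed:** The drawn arc measured 2–3 mm larger in radius than the given 170 mm, with a sideways load of up to about 12 N while drawing.
- **My mistake:** One row of the lift-off after cocking went 12 mm down before going up. The fingers may have touched the steel arm briefly, but it stayed cocked.

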